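# Index the reader arm over the white-capped jar

## Task

The blue reader arm is parked by its spring index pin, its round white head between two jars. Hook a fingertip under the red ring of the pin, lift it until the pin is out of its hole, swing the arm one hole so that the head comes over the white-capped jar, and let the pin drop fully home in that hole. Grip nothing, and leave all jars and the bottle where they stand.

Things in the scene. Friction and masses are not known exactly. Their poses are not given: they have to be found in the camera images.
- stand: The stand, fixed on the bench: round foot 90 mm across and column at the pivot, and on a neck the aluminium index plate (x -132..-74, y -69..69 mm, 65 to 85 mm above the bench). Origin on the vertical pivot axis at bench height; z up; x from ring end to head end of the parked arm, roughly to the robot's left (ring end at the right).
- middle_hole (a point): Mouth of the middle hole of the index plate, where the pin starts. Three 11 mm holes lie on an arc 110 mm from the pivot axis, on the stand's -x side, 0.46 rad (50 mm) apart. Axes as the stand's.
- reader_arm (a joint): Swing of the blue arm about the vertical pivot, rad, anticlockwise from above positive; holes at -0.46, 0 (parked, middle) and 0.46; stops at -0.62, 0.62. The arm is a straight bar through the pivot. Positive moves the head to the stand's +y and the ring to its -y. Turns easily (about 1 N at the ring) with the pin up; 0.014 rad of play each way with the pin home.
- index_pin (a joint): Lift of the spring pin with its red ring, m: 0 = fully home in a hole, 0.012 = its rounded 8 mm foot rides on top of the index plate, 0.026 = upper stop. The spring pushes it down, about 4 N when home and 7 N at the upper stop. Let down within about 4 mm of a hole's centre, it snaps in by itself.
- ring (a point): Centre of the red pull ring fixed on top of the pin, 178 mm above the bench with the pin home. It stands upright across the arm; its opening (60 mm clear, wire 7 mm thick) faces along the arm, so fingertips tilted about 45 deg enter it from the right, heading to the pivot. Axes: x along the arm to the pivot, z up. Below: collar 25 mm wide up to 130 mm, arm 26 mm wide up to 103 mm.
- reader (a point): Centre of the underside, 89 mm above the bench, of the round white reader head with a green rim (54 mm across, to 113 mm) at the other end of the arm, 110 mm from the pivot axis.
- white_jar: Brown specimen jar with a white cap, 36 mm across, 78 mm high, loose on the bench under the head's place for one of the two outer holes (which one varies). The only white-capped jar. Origin: centre of its underside.
- red_jar: Brown specimen jar with a dark red cap, 36 mm across, 79 mm high, loose on the bench under the head's place for the other outer hole. Origin: centre of its underside.
- side_jar: Brown specimen jar with a dark red cap, 36 mm across, 79 mm high, loose on the robot's side of the stand; leave alone. Origin: centre of its underside.
- bottle: Brown reagent bottle with a blue cap, 66 mm across, 171 mm high, loose behind the tray; leave alone. Origin: centre of its underside.
- jar_00: One of the brown specimen jars with dark red caps in the white perforated tray at the left, 36 mm across, 79 mm high, loose; leave alone. Origin: centre of its underside.
- jar_02: One of the brown specimen jars with dark red caps in the white perforated tray at the left, 36 mm across, 79 mm high, loose; leave alone. Origin: centre of its underside.
- jar_03: One of the brown specimen jars with dark red caps in the white perforated tray at the left, 36 mm across, 79 mm high, loose; leave alone. Origin: centre of its underside.

How it is judged:
By the outcome, as a careful person would: the job done as asked, in the order asked, and still so for the second after the job is handed in, with the robot touching nothing.
It also fails if it takes over 42 s, if anything falls off the work surface, if the arm or the gripper's body presses on something with over 40 N, if the wrist force passes 120 N, or if a joint passes its speed limit or range.

## Robot

A 7-joint arm with a two-finger parallel gripper is mounted at the origin on a cart in front of the work surface, level with it; the furniture and walls round the work are solid. World frame = base frame: x ahead of the robot, y to its left, z up, the work surface at z = 0. Lengths are in mm, angles in rad, forces in N, time in s.
With the tool pointing down it reaches from about 400 to 875 mm from the base axis. Payload 6.5 kg.
Tool frame: the origin (TCP) lies between the finger pads; the fingertips stand 8 mm ahead of it and the grasp point (between the pads) lies 11 mm behind it (bot.tip_extent is the distance from the TCP to the fingertips, in mm); z points along the fingers, y is the line along which they close (so a half turn about z gives the same grasp; the last joint's range is limited). The gripper opens to 85 mm and grips with 20 to 120 N. Pads are 22 mm wide; open, the fingers measure 114 mm over their backs; the gripper's body (76 mm by 85 mm) begins 54 mm behind the grasp point. The pads swing forward as they close: fully open they stand 13 mm farther back than shut.
Start: joints at [1.073, 0.536, -0.004, 1.538, 0.003, 1.067, -0.071], TCP at [272.024, -590.333, 239.29] pointing down, gripper open.
Joint ranges: [-2.7, 2.7], [-0.37, 2.16], [-1.27, 1.26], [0.24, 2.4], [-1.31, 4.45], [0.19, 1.91], [-2.76, 2.76]. Speed limits (rad/s): [2.39, 2.39, 3.14, 3.14, 3.14, 3.14, 3.14].

## Interface

Orientations are given as a unit quaternion [x, y, z, w].
In Python, from station import bot, grab_frame, calibration, order gives the robot as it stands. The module is installed in compiled form; this text tells all that it offers.
- The arm moves only by the tool play_rows, never from a script. Its argument "deltas" is a list of rows, each an object of numbers: "dx", "dy", "dz": the shift along the tool's x, y, z in a scale on which 1.0 is 50 cm; "twist": the turn about the tool's z in fractions of the full range, 1 being 180 degrees; "claw": the finger opening in cm, from 0 to 8.54. In form: [{"dx": .., "dy": .., "dz": .., "twist": .., "claw": ..}, ...]. A call has 1 to 12 rows; each row is the pose to reach, as a shift and turn from the pose commanded when the call began, along the tool's axes at that moment; what a row does not reach only later rows make up. A row lasts 1/8 s, in which the tool goes at most 62.5 mm and 10.7 degrees, less where a joint would pass 70% of its speed; a pose out of reach is approached as far as the arm can. A call with a gripper value outside its range is refused whole. The fingers move at their own pace and stop on an object; "newtons" is the grip in N (left out, the last holds). Time passes only in rows, so rows that repeat a pose let the fingers close. It gives the time, the measured TCP pose, the force, the opening and the grip force at its end, in the units of the state.
- bot.read_state(): the state, without advancing time (a new reading comes with each control period).
- grab_frame(name): name is "side" or "top" or "wrist"; returns the picture (400x640x3 uint8, blue, green, red); there is no depth.
- calibration(name): a dict with "intrinsics" (3x3 intrinsics, pixels), "k1" (the pictures are not rectified: a ray, as slopes to the right and down, at radius r is drawn at 1 + k1 r^2 times it, then the intrinsics apply), "R" (3x3) and "t" (3): a world point X has camera coordinates R X + t. Camera axes: x right, y down, z forward; pixel columns grow to the right and rows downward; lengths in mm; the calibration is good to about 2 mm. A picture is of the moment at which its call begins: read the wrist's pose just before it. calibration takes no time and is no camera call; for the wrist camera it gives the pose at the moment of the call.
- order.hand_in(): hands the job in; it is judged then, once.
The state is a dict: "time": time; "joint_positions": joint angles; "qvel": joint speeds; "joint_torque": joint torques, N m; "tcp_pos": TCP position; "eef_rot": TCP orientation; "contact_force": force on the tool from outside, world axes, zero at the start; "moment": the same for the moment, N m; "gripper_width": opening from 0.0 (shut) to 1.0 (fully open); "gripper_force": force on a finger pad.
Only numpy, scipy, OpenCV 4.12 (cv2) and the standard library are available. Lean on these libraries where they do the work, as an engineer would, in place of code of your own. Each camera call takes 0.05 s, during which the arm holds its last target. There are 200 camera calls.

## Working session

There is one attempt and no reset: what is moved stays moved. The work goes in short steps, Python scripts to look and compute and a tool call to move; the robot and the scene stay as the last step left them, time stands still between calls to the robot, and variables do not carry over. Pictures are saved under pics/ and viewed, at most 10 in all, crops included, and the job is handed in when it is done.

Besides the shell and the picture viewer there is one more tool, called after "Emit:" by a JSON object that holds its "method" and its "body", one argument or row to a line. play_rows: Moves the arm, as the interface text tells. Its arguments: {"type":"object","properties":{"deltas":{"type":"array"},"newtons":{"type":"number"}},"required":["deltas"]}

```bash
mkdir -p pics
python3 - <<'E'
from station import *
import cv2
for n in("side","top"):
    cv2.imwrite(f"pics/{n}0.png",grab_frame(n))
    c=calibration(n);print(n,c)
s=bot.read_state();print(s['time'],s['tcp_pos'],s['eef_rot'],s['contact_force'],s['gripper_width'],bot.tip_extent)
E
```

```text
side {'intrinsics': array([[431.443902  ,   0.        , 313.27759965],
       [  0.        , 431.443902  , 187.43375221],
       [  0.        ,   0.        ,   1.        ]]), 'k1': -0.02720735054835519, 'R': array([[ 0.56586634, -0.82427468, -0.01914538],
       [-0.43584703, -0.27933754, -0.8555746 ],
       [ 0.69988046,  0.49248532, -0.51732538]]), 't': array([-326.58568318,  337.5902301 ,  565.72713419])}
top {'intrinsics': array([[408.00536411,   0.        , 317.58036242],
       [  0.        , 408.00536411, 195.06307586],
       [  0.        ,   0.        ,   1.        ]]), 'k1': -0.044013151371440185, 'R': array([[ 0.03335573, -0.99944228, -0.00159071],
       [-0.97409514, -0.03215352, -0.22384105],
       [ 0.22366506,  0.00901589, -0.97462437]]), 't': array([-63.19068899, 537.97576206, 874.49488448])}
0.1 [ 271.79926816 -589.83386893  238.48244981] [ 9.76775212e-01  2.14265189e-01 -2.11672759e-04 -7.54767247e-04] [-0.12608592  0.04280217 -0.22825991] 1.0002497538543718 8.0
```

View pics/side0.png

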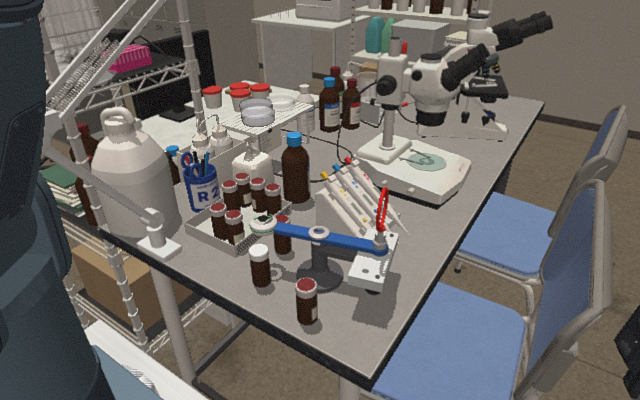

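View pics/top0.png

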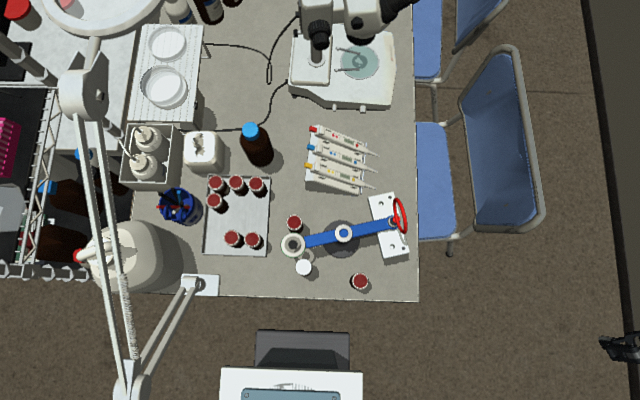

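The side view shows the red ring at about (383,210), the blue arm, and the white-capped jar at (260,250). The top view shows the ring at (400,215), the pivot at (343,233), the head at (292,244), the white jar on the robot's side at (303,267), and the red jar at (294,222). So the swing should be positive, with the ring moving away from the robot. Next I'll measure positions and look at the fingers with the wrist camera.

```bash
cat > h.py <<'E'
from station import *
import cv2, numpy as np
def ray(n,px):
    c=calibration(n);K=c['intrinsics']
    d=np.array([(px[0]-K[0,2])/K[0,0],(px[1]-K[1,2])/K[1,1]]);u=d.copy()
    for _ in range(9): u=d/(1+c['k1']*(u@u))
    R=c['R'];o=-R.T@c['t'];v=R.T@np.array([*u,1]);return o,v/np.linalg.norm(v)
def onz(n,px,z):
    o,v=ray(n,px);return o+v*(z-o[2])/v[2]
def tri(p,q,a="side",b="top"):
    o1,v1=ray(a,p);o2,v2=ray(b,q)
    s=np.linalg.lstsq(np.c_[v1,-v2],o2-o1,rcond=None)[0]
    A,B=o1+v1*s[0],o2+v2*s[1];return (A+B)/2,np.linalg.norm(A-B)
def blobs(im,lo,hi,x0,y0,x1,y1,amin=15):
    h=cv2.cvtColor(im,cv2.COLOR_BGR2HSV)
    m=cv2.inRange(h,np.array(lo),np.array(hi))
    if lo[0]==0 and hi[0]<20: m|=cv2.inRange(h,np.array([170,*lo[1:]]),np.array([180,*hi[1:]]))
    k=np.zeros_like(m);k[y0:y1,x0:x1]=m[y0:y1,x0:x1]
    n,l,s,c=cv2.connectedComponentsWithStats(k)
    return [(s[i].tolist(),c[i].round(1).tolist()) for i in range(1,n) if s[i][4]>=amin],k
E
python3 - <<'E'
from h import *
s=cv2.imread('pics/side0.png');t=cv2.imread('pics/top0.png')
for n,im,b in(("side",s,(365,175,405,265)),("top",t,(380,190,420,245))):
    bl,k=blobs(im,(0,150,110),(10,255,255),*b);print(n,'red',bl)
    c=max(cv2.findContours(k,0,2)[0],key=cv2.contourArea);print(cv2.fitEllipse(c))
print('blue top',blobs(t,(100,120,80),(130,255,255),295,205,410,255)[0])
print('head',onz('top',(292.5,244.5),113),'pivot',onz('top',(343.5,233),106))
print('plate corners',[onz('top',p,85).round() for p in((368,196),(390,193),(410,252),(386,259))])
print('edge',onz('top',(418,290),0),onz('top',(415,120),0))
print('jars',[onz('top',p,z).round() for p,z in(((303,267),78),((294,222),79),((360,281),79))])
cv2.imwrite('pics/w0.png',grab_frame('wrist'))
E
```

```text
side red [([376, 187, 12, 45, 249], [381.6, 209.4])]
((381.6547546386719, 209.05177307128906), (8.438210487365723, 41.938690185546875), 5.295045852661133)
top red [([395, 198, 12, 34, 113], [402.4, 213.9]), ([393, 204, 10, 27, 99], [396.3, 217.7])]
((401.3887939453125, 213.72325134277344), (6.227697372436523, 32.36571502685547), 164.15594482421875)
blue top [([350, 216, 47, 22, 457], [370.3, 227.3]), ([304, 229, 34, 19, 379], [320.0, 238.6]), ([340, 229, 8, 8, 54], [343.4, 232.6])]
head [419.3661269    3.41625244 113.        ] pivot [ 448.21153751 -103.79842153  106.        ]
plate corners [array([ 536., -158.,   85.]), array([ 544., -207.,   85.]), array([ 414., -250.,   85.]), array([ 398., -198.,   85.])]
edge [ 334.43194541 -286.39815548    0.        ] [ 759.32857298 -287.76576756    0.        ]
jars [array([375., -19.,  78.]), array([473.,   5.,  79.]), array([ 349., -143.,   79.])]
```

View pics/w0.png

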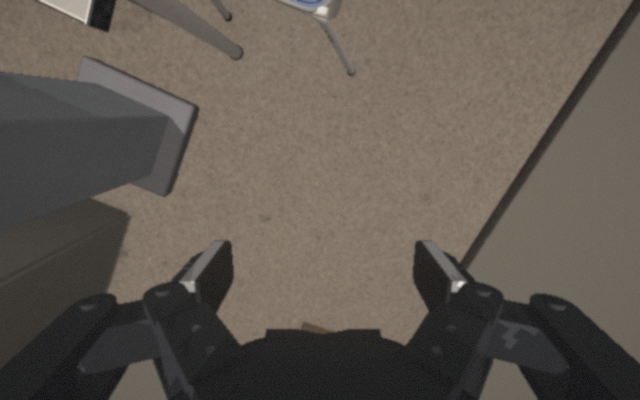

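The wrist view shows the open fingers at (210,270) and (435,270), with only floor beneath them. Rows carry no tilt, so I'll check how the arm behaves at its reach limit, in free space up high. Going inward there might lean the fingers toward the base.

Units first: shifts go in shares of 50 cm and turns go in shares of 180 degrees. So -31 cm / 50 = -0.62, -27 cm / 50 = -0.54.

Emit:
{"method": "play_rows", "body": {
  "deltas": [
    {"dx": 0, "dy": -0.1, "dz": -0.12, "twist": 0, "claw": 0},
    {"dx": 0, "dy": -0.2, "dz": -0.24, "twist": 0, "claw": 0},
    {"dx": 0, "dy": -0.32, "dz": -0.3, "twist": 0, "claw": 0},
    {"dx": 0, "dy": -0.44, "dz": -0.3, "twist": 0, "claw": 0},
    {"dx": 0, "dy": -0.54, "dz": -0.3, "twist": 0, "claw": 0},
    {"dx": 0, "dy": -0.62, "dz": -0.3, "twist": 0, "claw": 0},
    {"dx": 0, "dy": -0.62, "dz": -0.3, "twist": 0, "claw": 0}
  ]
}}

```text
time: 1.02
tcp_pos: [140.8, -306.3, 389.4]
eef_rot: [0.977, 0.214, -0.0, 0.0]
contact_force: [0.4, -1.3, -0.1]
gripper_width: 0.005
gripper_force: 0.0
```

Run:
```python
from h import *
from scipy.spatial.transform import Rotation as R
s=bot.read_state();print(s['time'],s['joint_positions'],s['tcp_pos'],s['eef_rot'],s['contact_force']);print(R.from_quat(s['eef_rot']).as_matrix().round(3))
print(tri((381.6,209),(399.5,215.3)))
```

```text
1.025 [ 1.06133858 -0.18376261 -0.04685819  2.04460752 -0.00864405  1.27977506
 -0.12120078] [ 140.83884359 -306.26648215  389.42984805] [ 9.76778154e-01  2.14252805e-01 -5.71071741e-07  4.16857781e-04] [ 0.44807719 -1.32003255 -0.12840263]
[[ 0.908  0.419  0.   ]
 [ 0.419 -0.908 -0.001]
 [-0.     0.001 -1.   ]]
(array([ 476.66953778, -209.10436949,  179.02717988]), np.float64(1.1199225830379784))
```

To row units: -14 cm / 50 = -0.28, -12 cm / 50 = -0.24.

Emit:
{"method": "play_rows", "body": {
  "deltas": [
    {"dx": 0, "dy": -0.08, "dz": 0, "twist": 0, "claw": 0},
    {"dx": 0, "dy": -0.16, "dz": 0, "twist": 0, "claw": 0},
    {"dx": 0, "dy": -0.24, "dz": 0, "twist": 0, "claw": 0},
    {"dx": 0, "dy": -0.28, "dz": 0, "twist": 0, "claw": 0},
    {"dx": 0, "dy": -0.28, "dz": 0, "twist": 0, "claw": 0}
  ]
}}

```text
time: 1.65
tcp_pos: [94.7, -211.0, 373.4]
eef_rot: [0.979, 0.202, -0.007, -0.023]
contact_force: [-0.3, 0.2, 0.8]
gripper_width: 0.002
gripper_force: 0.0
```

```bash
cat > st.py <<'E'
from h import *
from scipy.spatial.transform import Rotation as R
s=bot.read_state();print(s['time'],s['joint_positions'].round(3) if hasattr(s['joint_positions'],'round') else s['joint_positions'],np.round(s['tcp_pos'],1),np.round(s['contact_force'],1));print(R.from_quat(s['eef_rot']).as_matrix().round(3))
E
python3 st.py
```

```text
1.65 [ 1.316 -0.369 -0.243  2.204 -0.089  1.347 -0.051] [  94.7 -211.   373.4] [-0.3  0.2  0.8]
[[ 0.918  0.395 -0.023]
 [ 0.396 -0.917  0.043]
 [-0.004 -0.049 -0.999]]
```

To row units: 14 cm / 50 = 0.28, 10 cm / 50 = 0.2.

Emit:
{"method": "play_rows", "body": {
  "deltas": [
    {"dx": 0, "dy": 0.08, "dz": 0, "twist": 0, "claw": 0},
    {"dx": 0, "dy": 0.2, "dz": 0, "twist": 0, "claw": 0},
    {"dx": 0, "dy": 0.28, "dz": 0, "twist": 0, "claw": 0},
    {"dx": 0, "dy": 0.28, "dz": 0, "twist": 0, "claw": 0}
  ]
}}

```text
time: 2.15
tcp_pos: [160.2, -337.7, 366.3]
eef_rot: [0.976, 0.215, -0.003, -0.025]
contact_force: [0.1, 0.5, -1.1]
gripper_width: -0.002
gripper_force: 0.0
```

```bash
python3 st.py
```

```text
2.15 [ 1.276 -0.047 -0.248  1.981 -0.022  1.255 -0.102] [ 160.2 -337.7  366.3] [ 0.1  0.5 -1.1]
[[ 0.907  0.42  -0.017]
 [ 0.42  -0.906  0.046]
 [ 0.004 -0.049 -0.999]]
```

The orientation error the arm makes at its inward limit becomes part of the commanded pose. It currently leans 2.8°, with the tips toward +y, which is the direction I need. I'll ratchet that further with short pushes.

To row units: -18 cm / 50 = -0.36, -12 cm / 50 = -0.24.

Emit:
{"method": "play_rows", "body": {
  "deltas": [
    {"dx": 0, "dy": -0.12, "dz": 0, "twist": 0, "claw": 0},
    {"dx": 0, "dy": -0.24, "dz": 0, "twist": 0, "claw": 0},
    {"dx": 0, "dy": -0.36, "dz": 0, "twist": 0, "claw": 0}
  ]
}}

```text
time: 2.52
tcp_pos: [96.7, -202.5, 364.0]
eef_rot: [0.977, 0.211, -0.002, -0.04]
contact_force: [1.0, -0.4, -0.0]
gripper_width: -0.0
gripper_force: 0.0
```

To row units: -6 cm / 50 = -0.12.

Emit:
{"method": "play_rows", "body": {
  "deltas": [
    {"dx": 0, "dy": -0.12, "dz": 0, "twist": 0, "claw": 0}
  ]
}}

```text
time: 2.65
tcp_pos: [99.5, -190.6, 360.9]
eef_rot: [0.972, 0.229, -0.004, -0.048]
contact_force: [0.7, -0.1, 0.1]
gripper_width: -0.002
gripper_force: 0.0
```

To row units: -6 cm / 50 = -0.12.

Emit:
{"method": "play_rows", "body": {
  "deltas": [
    {"dx": 0, "dy": -0.12, "dz": 0, "twist": 0, "claw": 0}
  ]
}}

```text
time: 2.78
tcp_pos: [92.5, -183.2, 355.3]
eef_rot: [0.973, 0.223, -0.01, -0.061]
contact_force: [-0.8, -0.1, 0.6]
gripper_width: -0.005
gripper_force: 0.0
```

```bash
python3 st.py
```

```text
2.775 [ 1.488 -0.365 -0.388  2.238 -0.145  1.37   0.05 ] [  92.5 -183.2  355.3] [-0.8 -0.1  0.6]
[[ 0.9    0.433 -0.047]
 [ 0.435 -0.893  0.115]
 [ 0.008 -0.123 -0.992]]
```

The ratchet works: it leans 7° now, along nearly the right azimuth. I'll continue lower and farther out, so the tips stay clear of the base.

To row units: 21 cm / 50 = 0.42, 20 cm / 50 = 0.4.

Emit:
{"method": "play_rows", "body": {
  "deltas": [
    {"dx": 0, "dy": 0.12, "dz": 0.02, "twist": 0, "claw": 0},
    {"dx": 0, "dy": 0.24, "dz": 0.06, "twist": 0, "claw": 0},
    {"dx": 0, "dy": 0.32, "dz": 0.16, "twist": 0, "claw": 0},
    {"dx": 0, "dy": 0.4, "dz": 0.26, "twist": 0, "claw": 0},
    {"dx": 0, "dy": 0.4, "dz": 0.36, "twist": 0, "claw": 0},
    {"dx": 0, "dy": 0.3, "dz": 0.4, "twist": 0, "claw": 0},
    {"dx": 0, "dy": 0.2, "dz": 0.42, "twist": 0, "claw": 0}
  ]
}}

```text
time: 3.65
tcp_pos: [124.7, -252.4, 133.6]
eef_rot: [0.974, 0.219, -0.011, -0.064]
contact_force: [0.5, -0.3, 0.6]
gripper_width: -0.0
gripper_force: 0.0
```

To row units: -6 cm / 50 = -0.12, 1 cm / 50 = 0.02.

Emit:
{"method": "play_rows", "body": {
  "deltas": [
    {"dx": 0, "dy": -0.12, "dz": 0.02, "twist": 0, "claw": 0}
  ]
}}

```text
time: 3.78
tcp_pos: [117.7, -236.3, 135.5]
eef_rot: [0.972, 0.22, -0.016, -0.081]
contact_force: [-1.4, -0.3, -1.4]
gripper_width: 0.0
gripper_force: 0.0
```

To row units: -6 cm / 50 = -0.12, 1.5 cm / 50 = 0.03.

Emit:
{"method": "play_rows", "body": {
  "deltas": [
    {"dx": 0, "dy": -0.12, "dz": 0.03, "twist": 0, "claw": 0}
  ]
}}

```text
time: 3.9
tcp_pos: [111.3, -220.6, 144.3]
eef_rot: [0.971, 0.219, -0.019, -0.097]
contact_force: [0.1, 1.1, -1.5]
gripper_width: -0.002
gripper_force: 0.0
```

To row units: -6 cm / 50 = -0.12, 1.5 cm / 50 = 0.03.

Emit:
{"method": "play_rows", "body": {
  "deltas": [
    {"dx": 0, "dy": -0.12, "dz": 0.03, "twist": 0, "claw": 0}
  ]
}}

```text
time: 4.03
tcp_pos: [103.5, -204.4, 159.9]
eef_rot: [0.969, 0.216, -0.021, -0.116]
contact_force: [-0.1, -1.3, -0.5]
gripper_width: 0.002
gripper_force: 0.0
```

```bash
python3 st.py
```

```text
4.025 [ 2.129  0.342 -1.268  2.396  0.321  0.899 -0.525] [ 103.5 -204.4  159.9] [-0.1 -1.3 -0.5]
[[ 0.906  0.413 -0.09 ]
 [ 0.423 -0.88   0.216]
 [ 0.01  -0.234 -0.972]]
```

Emit:
{"method": "play_rows", "body": {
  "deltas": [
    {"dx": 0, "dy": -0.11, "dz": 0.056, "twist": 0, "claw": 0}
  ]
}}

```text
time: 4.15
tcp_pos: [99.2, -192.7, 166.9]
eef_rot: [0.967, 0.216, -0.027, -0.131]
contact_force: [-0.8, -0.5, 0.4]
gripper_width: 0.001
gripper_force: 0.0
```

To row units: -5.5 cm / 50 = -0.11, 2.8 cm / 50 = 0.056.

Emit:
{"method": "play_rows", "body": {
  "deltas": [
    {"dx": 0, "dy": -0.11, "dz": 0.056, "twist": 0, "claw": 0}
  ]
}}

```text
time: 4.28
tcp_pos: [95.3, -179.6, 176.7]
eef_rot: [0.964, 0.217, -0.031, -0.147]
contact_force: [0.0, 0.8, 0.2]
gripper_width: -0.002
gripper_force: 0.0
```

To row units: -5.5 cm / 50 = -0.11, 2.8 cm / 50 = 0.056.

Emit:
{"method": "play_rows", "body": {
  "deltas": [
    {"dx": 0, "dy": -0.11, "dz": 0.056, "twist": 0, "claw": 0}
  ]
}}

```text
time: 4.4
tcp_pos: [90.5, -165.4, 190.1]
eef_rot: [0.962, 0.218, -0.035, -0.163]
contact_force: [0.6, -0.9, -1.0]
gripper_width: -0.002
gripper_force: 0.0
```

```bash
python3 st.py
```

```text
4.4 [ 2.158  0.203 -1.267  2.395  0.124  1.014 -0.344] [  90.5 -165.4  190.1] [ 0.6 -0.9 -1. ]
[[ 0.903  0.407 -0.138]
 [ 0.43  -0.852  0.298]
 [ 0.004 -0.328 -0.945]]
```

To row units: 9 cm / 50 = 0.18, 5 cm / 50 = 0.1.

Emit:
{"method": "play_rows", "body": {
  "deltas": [
    {"dx": 0, "dy": 0.06, "dz": 0.08, "twist": 0, "claw": 0},
    {"dx": 0, "dy": 0.1, "dz": 0.18, "twist": 0, "claw": 0}
  ]
}}

```text
time: 4.65
tcp_pos: [95.5, -191.1, 119.7]
eef_rot: [0.961, 0.217, -0.043, -0.164]
contact_force: [-1.2, -0.7, -0.2]
gripper_width: -0.0
gripper_force: 0.0
```

To row units: -5.5 cm / 50 = -0.11, 2.8 cm / 50 = 0.056.

Emit:
{"method": "play_rows", "body": {
  "deltas": [
    {"dx": 0, "dy": -0.11, "dz": 0.056, "twist": 0, "claw": 0}
  ]
}}

```text
time: 4.78
tcp_pos: [93.1, -174.1, 123.2]
eef_rot: [0.956, 0.219, -0.04, -0.192]
contact_force: [0.9, -0.4, 0.6]
gripper_width: 0.005
gripper_force: 0.0
```

To row units: -5.5 cm / 50 = -0.11, 2.8 cm / 50 = 0.056.

Emit:
{"method": "play_rows", "body": {
  "deltas": [
    {"dx": 0, "dy": -0.11, "dz": 0.056, "twist": 0, "claw": 0}
  ]
}}

```text
time: 4.9
tcp_pos: [88.5, -164.6, 134.0]
eef_rot: [0.953, 0.218, -0.048, -0.204]
contact_force: [-0.0, 0.5, -0.1]
gripper_width: -0.001
gripper_force: 0.0
```

To row units: -5.5 cm / 50 = -0.11, 2.8 cm / 50 = 0.056.

Emit:
{"method": "play_rows", "body": {
  "deltas": [
    {"dx": 0, "dy": -0.11, "dz": 0.056, "twist": 0, "claw": 0}
  ]
}}

```text
time: 5.03
tcp_pos: [84.6, -153.9, 145.7]
eef_rot: [0.95, 0.216, -0.054, -0.219]
contact_force: [-0.7, -0.7, -0.8]
gripper_width: 0.004
gripper_force: 0.0
```

```bash
python3 st.py
```

```text
5.025 [ 2.029  0.56  -1.268  2.395  0.408  1.063 -0.722] [  84.6 -153.9  145.7] [-0.7 -0.7 -0.8]
[[ 0.901  0.387 -0.197]
 [ 0.435 -0.811  0.392]
 [-0.008 -0.439 -0.899]]
```

To row units: 6 cm / 50 = 0.12, 5 cm / 50 = 0.1.

Emit:
{"method": "play_rows", "body": {
  "deltas": [
    {"dx": 0, "dy": 0.08, "dz": 0.04, "twist": 0, "claw": 0},
    {"dx": 0, "dy": 0.12, "dz": 0.1, "twist": 0, "claw": 0}
  ]
}}

```text
time: 5.28
tcp_pos: [99.0, -187.1, 74.0]
eef_rot: [0.951, 0.215, -0.054, -0.215]
contact_force: [-0.1, -0.2, 0.4]
gripper_width: -0.0
gripper_force: 0.0
```

Emit:
{"method": "play_rows", "body": {
  "deltas": [
    {"dx": 0, "dy": -0.11, "dz": 0.056, "twist": 0, "claw": 0}
  ]
}}

```text
time: 5.4
tcp_pos: [83.8, -159.4, 73.1]
eef_rot: [0.947, 0.214, -0.064, -0.231]
contact_force: [0.3, 2.8, -0.2]
gripper_width: -0.001
gripper_force: 0.0
```

To row units: -5.5 cm / 50 = -0.11, 2.8 cm / 50 = 0.056.

Emit:
{"method": "play_rows", "body": {
  "deltas": [
    {"dx": 0, "dy": -0.11, "dz": 0.056, "twist": 0, "claw": 0}
  ]
}}

```text
time: 5.52
tcp_pos: [83.7, -145.9, 76.7]
eef_rot: [0.942, 0.214, -0.061, -0.252]
contact_force: [0.3, 0.7, 0.9]
gripper_width: 0.001
gripper_force: 0.0
```

To row units: -5.5 cm / 50 = -0.11, 2.8 cm / 50 = 0.056.

Emit:
{"method": "play_rows", "body": {
  "deltas": [
    {"dx": 0, "dy": -0.11, "dz": 0.056, "twist": 0, "claw": 0}
  ]
}}

```text
time: 5.65
tcp_pos: [82.8, -136.9, 82.4]
eef_rot: [0.938, 0.215, -0.067, -0.265]
contact_force: [-0.5, -0.2, -0.5]
gripper_width: -0.001
gripper_force: 0.0
```

```bash
python3 st.py
```

```text
5.65 [ 1.957  0.956 -1.268  2.395  0.707  1.151 -1.067] [  82.8 -136.9   82.4] [-0.5 -0.2 -0.5]
[[ 0.899  0.367 -0.24 ]
 [ 0.438 -0.767  0.469]
 [-0.012 -0.526 -0.85 ]]
```

The lean is now 32° at azimuth 117°, between the ring's starting direction (105°) and its final one (131°). Next I'll work out the moves to the ring.

```bash
cat > plan.py <<'E'
from h import *
from scipy.spatial.transform import Rotation as R
s=bot.read_state();M=R.from_quat(s['eef_rot']).as_matrix();p=np.array(s['tcp_pos'])
t=M[:,2];u=np.array([t[0],t[1],0]);u/=np.linalg.norm(u)
n=np.array([0,0,1])-t*t[2];n/=np.linalg.norm(n)
C=np.array([476.7,-209.1,208.])
hook=C-11*n+20*t
def to(w): return (M.T@(np.asarray(w)-p)/10).round(2)
E
python3 - <<'E'
from plan import *
print('tilt',np.degrees(np.arccos(-t[2])),'hook',hook)
for w in([120,-260,200],[160,-330,330],[330,-400,330],hook-[0,0,10]-120*u+[0,0,120],hook-[0,0,10]-90*u): print(np.round(w),to(w))
E
```

```text
tilt 31.761620322366884 hook [ 476.16441371 -208.05413376  185.20484018]
[ 120 -260  200] [ -2.2    4.62 -16.66]
[ 160 -330  330] [ -1.83   4.62 -31.95]
[ 330 -400  330] [ 10.38  16.22 -39.31]
[ 531. -315.  295.] [ 32.21  18.89 -37.18]
[ 517. -288.  175.] [ 32.3   22.66 -25.4 ]
```

To row units: -39 cm / 50 = -0.78, -2.2 cm / 50 = -0.044.

Emit:
{"method": "play_rows", "body": {
  "deltas": [
    {"dx": -0.016, "dy": 0.04, "dz": -0.1, "twist": 0, "claw": 0},
    {"dx": -0.032, "dy": 0.08, "dz": -0.21, "twist": 0, "claw": 0},
    {"dx": -0.044, "dy": 0.092, "dz": -0.33, "twist": 0, "claw": 0},
    {"dx": -0.04, "dy": 0.092, "dz": -0.45, "twist": 0, "claw": 0},
    {"dx": -0.036, "dy": 0.092, "dz": -0.56, "twist": 0, "claw": 0},
    {"dx": -0.03, "dy": 0.1, "dz": -0.64, "twist": 0, "claw": 0},
    {"dx": 0.06, "dy": 0.18, "dz": -0.68, "twist": 0, "claw": 0},
    {"dx": 0.14, "dy": 0.26, "dz": -0.73, "twist": 0, "claw": 0},
    {"dx": 0.21, "dy": 0.32, "dz": -0.78, "twist": 0, "claw": 0},
    {"dx": 0.21, "dy": 0.32, "dz": -0.78, "twist": 0, "claw": 0}
  ]
}}

```text
time: 6.9
tcp_pos: [334.8, -393.7, 331.4]
eef_rot: [0.937, 0.22, -0.064, -0.263]
contact_force: [-0.4, -0.0, 0.8]
gripper_width: 0.005
gripper_force: 0.0
```

```bash
python3 st.py
```

```text
6.9 [ 1.468  0.806 -1.099  1.346  0.352  1.822 -0.735] [ 334.8 -393.7  331.4] [-0.4 -0.   0.8]
[[ 0.895  0.378 -0.236]
 [ 0.445 -0.765  0.464]
 [-0.005 -0.521 -0.854]]
```

To row units: 30 degrees / 180 = 0.1667.

Emit:
{"method": "play_rows", "body": {
  "deltas": [
    {"dx": 0, "dy": 0, "dz": 0, "twist": 0.0556, "claw": 0},
    {"dx": 0, "dy": 0, "dz": 0, "twist": 0.1111, "claw": 0},
    {"dx": 0, "dy": 0, "dz": 0, "twist": 0.1667, "claw": 0}
  ]
}}

```text
time: 7.28
tcp_pos: [329.8, -395.0, 330.7]
eef_rot: [0.962, -0.036, -0.132, -0.237]
contact_force: [-0.2, -0.3, -1.1]
gripper_width: 0.006
gripper_force: 0.0
```

```bash
python3 st.py
```

```text
7.275 [ 1.417  0.739 -0.951  1.356  0.273  1.79  -1.183] [ 329.8 -395.   330.7] [-0.2 -0.3 -1.1]
[[ 0.963 -0.133 -0.236]
 [-0.008 -0.885  0.465]
 [-0.271 -0.446 -0.853]]
```

Run:
```python
from plan import *
for w in(hook-[0,0,10]-120*u+[0,0,120],): print(np.round(w),to(w))
```

```text
[ 531. -315.  295.] [20.23 -8.15  1.99]
```

To row units: 20.2 cm / 50 = 0.404, 1.5 cm / 50 = 0.03, -120 degrees / 180 = -0.6667.

Emit:
{"method": "play_rows", "body": {
  "deltas": [
    {"dx": 0.034, "dy": -0.014, "dz": 0.003, "twist": -0.0556, "claw": 0},
    {"dx": 0.068, "dy": -0.028, "dz": 0.006, "twist": -0.1111, "claw": 0},
    {"dx": 0.102, "dy": -0.042, "dz": 0.01, "twist": -0.1667, "claw": 0},
    {"dx": 0.136, "dy": -0.056, "dz": 0.014, "twist": -0.2222, "claw": 0},
    {"dx": 0.17, "dy": -0.07, "dz": 0.018, "twist": -0.2778, "claw": 0},
    {"dx": 0.204, "dy": -0.084, "dz": 0.02, "twist": -0.3333, "claw": 0},
    {"dx": 0.238, "dy": -0.098, "dz": 0.024, "twist": -0.3889, "claw": 0},
    {"dx": 0.272, "dy": -0.112, "dz": 0.028, "twist": -0.4444, "claw": 0},
    {"dx": 0.306, "dy": -0.126, "dz": 0.03, "twist": -0.5, "claw": 0},
    {"dx": 0.34, "dy": -0.14, "dz": 0.034, "twist": -0.5556, "claw": 0},
    {"dx": 0.374, "dy": -0.152, "dz": 0.036, "twist": -0.6111, "claw": 0},
    {"dx": 0.404, "dy": -0.164, "dz": 0.04, "twist": -0.6667, "claw": 0}
  ]
}}

```text
time: 8.78
tcp_pos: [530.3, -314.3, 296.2]
eef_rot: [0.507, 0.818, 0.141, -0.232]
contact_force: [-1.0, -0.4, -0.4]
gripper_width: -0.0
gripper_force: 0.0
```

```bash
python3 st.py
python3 - <<'E'
from plan import *
print('tilt',np.degrees(np.arccos(-t[2])),np.degrees(np.arctan2(t[1],t[0])),'hook',hook)
for w in (hook-[0,0,10]-90*u,hook-[0,0,10]): print(np.round(w),to(w))
E
```

```text
8.775 [ 1.124  1.042 -1.24   1.105  0.487  1.842  0.518] [ 530.3 -314.3  296.2] [-1.  -0.4 -0.4]
[[-0.378  0.895 -0.236]
 [ 0.764  0.445  0.466]
 [ 0.522 -0.004 -0.853]]
tilt 31.48531427545559 116.80425359341281 hook [ 476.21970633 -208.14935552  185.19943876]
[ 517. -288.  175.] [-3.830e+00 -1.000e-02  1.184e+01]
[ 476. -208.  175.] [ 3.84 -0.07 16.55]
```

To row units: 11.8 cm / 50 = 0.236, -3.8 cm / 50 = -0.076.

Emit:
{"method": "play_rows", "body": {
  "deltas": [
    {"dx": -0.026, "dy": 0, "dz": 0.08, "twist": 0, "claw": 0},
    {"dx": -0.052, "dy": 0, "dz": 0.16, "twist": 0, "claw": 0},
    {"dx": -0.076, "dy": 0, "dz": 0.236, "twist": 0, "claw": 0},
    {"dx": -0.076, "dy": 0, "dz": 0.236, "twist": 0, "claw": 0}
  ]
}}

```text
time: 9.28
tcp_pos: [513.9, -288.9, 172.6]
eef_rot: [0.51, 0.815, 0.14, -0.235]
contact_force: [-0.6, -0.2, 0.9]
gripper_width: 0.0
gripper_force: 0.0
```

```bash
python3 st.py
python3 - <<'E'
from plan import *
for w in (hook-[0,0,10],): print(np.round(w),to(w))
a=grab_frame('side')[130:290,300:460];b=grab_frame('top')[150:270,330:490]
cv2.imwrite('pics/p1.png',np.vstack([cv2.resize(a,(480,480)),cv2.resize(b,None,fx=3,fy=3)])[:840][:600] if 0 else np.hstack([cv2.resize(a,(400,400)),cv2.resize(b,(400,300)).copy() if 0 else cv2.copyMakeBorder(cv2.resize(b,(400,300)),0,100,0,0,0)]))
E
```

```text
9.275 [ 1.161  1.138 -1.196  1.296  0.555  1.633  0.494] [ 513.9 -288.9  172.6] [-0.6 -0.2  0.9]
[[-0.369  0.898 -0.241]
 [ 0.766  0.44   0.468]
 [ 0.526 -0.012 -0.85 ]]
[ 476. -208.  175.] [7.73 0.17 4.47]
```

View pics/p1.png

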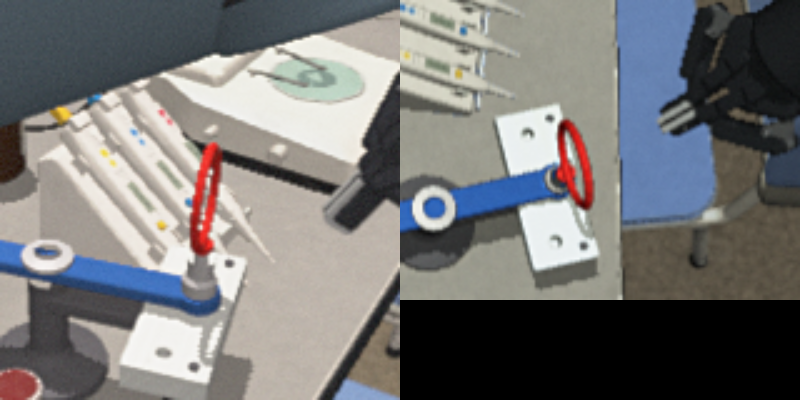

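The crops show the shut fingertips to the right of the ring (side crop about (350,200), ring at (205,200)), pointing into its opening. I'll insert them.

To row units: 7.7 cm / 50 = 0.154, 4.5 cm / 50 = 0.09.

Emit:
{"method": "play_rows", "body": {
  "deltas": [
    {"dx": 0.032, "dy": 0, "dz": 0.018, "twist": 0, "claw": 0},
    {"dx": 0.064, "dy": 0.002, "dz": 0.036, "twist": 0, "claw": 0},
    {"dx": 0.094, "dy": 0.002, "dz": 0.054, "twist": 0, "claw": 0},
    {"dx": 0.124, "dy": 0.004, "dz": 0.072, "twist": 0, "claw": 0},
    {"dx": 0.154, "dy": 0.004, "dz": 0.09, "twist": 0, "claw": 0},
    {"dx": 0.154, "dy": 0.004, "dz": 0.09, "twist": 0, "claw": 0}
  ]
}}

```text
time: 10.12
tcp_pos: [479.1, -209.1, 176.3]
eef_rot: [0.511, 0.815, 0.14, -0.233]
contact_force: [-0.4, 0.3, -0.1]
gripper_width: -0.001
gripper_force: 0.0
```

```bash
python3 st.py
python3 - <<'E'
from plan import *
print(to(hook),to(p+[0,0,10]))
a=grab_frame('side')[130:290,300:460];b=grab_frame('top')[150:270,330:490]
cv2.imwrite('pics/p2.png',np.hstack([cv2.resize(a,(400,400)),cv2.copyMakeBorder(cv2.resize(b,(400,300)),0,100,0,0,0)]))
E
```

```text
10.125 [ 1.199  1.054 -1.217  1.532  0.492  1.484  0.393] [ 479.1 -209.1  176.3] [-0.4  0.3 -0.1]
[[-0.369  0.899 -0.236]
 [ 0.768  0.438  0.467]
 [ 0.523 -0.009 -0.852]]
[ 0.65 -0.22 -0.65] [ 0.52 -0.01 -0.85]
```

View pics/p2.png

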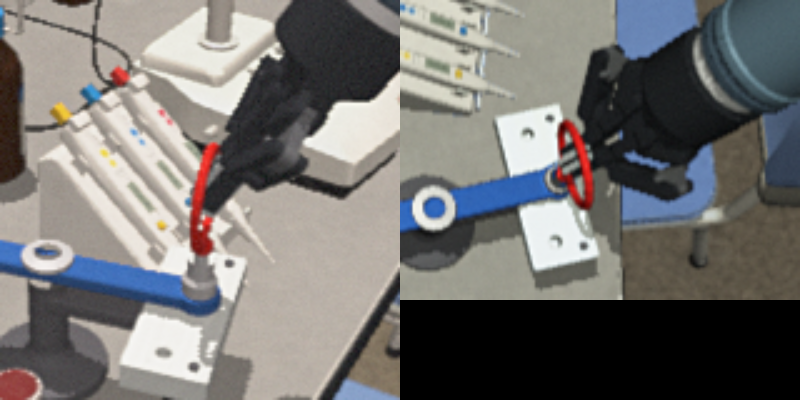

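The fingertips are inside the ring (side crop about (215,205), top crop about (575,160)). I'll go a little deeper and then lift.

To row units: 0.9 cm / 50 = 0.018, 0.7 cm / 50 = 0.014.

Emit:
{"method": "play_rows", "body": {
  "deltas": [
    {"dx": 0.01, "dy": -0.002, "dz": 0.006, "twist": 0, "claw": 0},
    {"dx": 0.014, "dy": -0.002, "dz": -0.001, "twist": 0, "claw": 0},
    {"dx": 0.018, "dy": -0.002, "dz": -0.008, "twist": 0, "claw": 0}
  ]
}}

```text
time: 10.6
tcp_pos: [475.9, -208.2, 180.7]
eef_rot: [0.514, 0.814, 0.139, -0.232]
contact_force: [3.0, -9.0, -5.8]
gripper_width: -0.002
gripper_force: 0.0
```

To row units: -0.7 cm / 50 = -0.014, 0.4 cm / 50 = 0.008.

Emit:
{"method": "play_rows", "body": {
  "deltas": [
    {"dx": 0.004, "dy": 0, "dz": -0.007, "twist": 0, "claw": 0},
    {"dx": 0.008, "dy": 0, "dz": -0.014, "twist": 0, "claw": 0}
  ]
}}

```text
time: 10.85
tcp_pos: [475.9, -208.3, 188.5]
eef_rot: [0.514, 0.814, 0.139, -0.233]
contact_force: [3.5, -9.4, -5.7]
gripper_width: -0.009
gripper_force: 0.0
```

```bash
python3 st.py
cat > look.py <<'E'
from h import *
s=grab_frame('side');t=grab_frame('top')
for n,im,b in(("side",s,(330,150,430,265)),("top",t,(370,170,440,260))):
    print(n,[x for x in blobs(im,(0,150,110),(10,255,255),*b)[0] if x[0][4]>20])
E
python3 look.py
```

```text
10.85 [ 1.204  1.029 -1.216  1.536  0.471  1.49   0.392] [ 475.9 -208.3  188.5] [ 3.5 -9.4 -5.7]
[[-0.363  0.902 -0.235]
 [ 0.772  0.432  0.466]
 [ 0.522 -0.013 -0.853]]
side [([345, 157, 6, 7, 31], [347.5, 160.0]), ([376, 180, 12, 45, 219], [380.7, 203.5])]
top [([397, 197, 12, 35, 119], [404.4, 213.3]), ([398, 220, 7, 11, 28], [400.8, 225.7])]
```

The ring has risen about 11 mm in the side view, with 6 N down on the tool. I'll lift about 8 mm more, then swing along the arc.

To row units: -0.7 cm / 50 = -0.014, 0.4 cm / 50 = 0.008.

Emit:
{"method": "play_rows", "body": {
  "deltas": [
    {"dx": 0.004, "dy": 0, "dz": -0.007, "twist": 0, "claw": 0},
    {"dx": 0.008, "dy": 0, "dz": -0.014, "twist": 0, "claw": 0},
    {"dx": 0.008, "dy": 0, "dz": -0.014, "twist": 0, "claw": 0}
  ]
}}

```text
time: 11.32
tcp_pos: [476.0, -208.2, 196.6]
eef_rot: [0.514, 0.814, 0.139, -0.233]
contact_force: [3.5, -8.3, -6.1]
gripper_width: -0.001
gripper_force: 0.0
```

```bash
python3 st.py; python3 look.py
python3 - <<'E'
from plan import *
a0=np.array([28.7,-106.2])
for a in np.arange(.06,.53,.0575):
    c,s_=np.cos(a),np.sin(a);d=np.array([[c,-s_],[s_,c]])@a0-a0
    print(round(a,3),d.round(1),to(p+[d[0],d[1],0]))
E
```

```text
11.325 [ 1.204  1.017 -1.218  1.531  0.46   1.5    0.395] [ 476.  -208.2  196.6] [ 3.5 -8.3 -6.1]
[[-0.363  0.901 -0.236]
 [ 0.772  0.433  0.466]
 [ 0.522 -0.013 -0.853]]
side [([345, 157, 6, 7, 29], [347.5, 160.0]), ([377, 175, 11, 46, 221], [381.2, 199.3])]
top [([398, 196, 12, 36, 124], [405.2, 213.0]), ([399, 220, 6, 10, 24], [401.4, 225.0])]
0.06 [6.3 1.9] [-0.08  0.65 -0.06]
0.118 [12.3  4.1] [-0.13  1.28 -0.1 ]
0.175 [18.1  6.6] [-0.14  1.91 -0.12]
0.232 [23.7  9.5] [-0.13  2.55 -0.12]
0.29 [29.2 12.6] [-0.08  3.18 -0.1 ]
0.348 [34.5 16.1] [-0.01  3.8  -0.06]
0.405 [39.5 19.9] [ 0.1   4.42 -0.01]
0.462 [44.4 24. ] [0.24 5.04 0.07]
0.52 [49.  28.3] [0.41 5.64 0.16]
```

To row units: 5 cm / 50 = 0.1, 4.7 cm / 50 = 0.094.

Emit:
{"method": "play_rows", "body": {
  "deltas": [
    {"dx": -0.002, "dy": 0.012, "dz": -0.001, "twist": 0, "claw": 0},
    {"dx": -0.002, "dy": 0.024, "dz": -0.002, "twist": 0, "claw": 0},
    {"dx": -0.003, "dy": 0.036, "dz": -0.002, "twist": 0, "claw": 0},
    {"dx": -0.003, "dy": 0.048, "dz": -0.002, "twist": 0, "claw": 0},
    {"dx": -0.002, "dy": 0.06, "dz": -0.002, "twist": 0, "claw": 0},
    {"dx": 0, "dy": 0.072, "dz": -0.002, "twist": 0, "claw": 0},
    {"dx": 0.001, "dy": 0.084, "dz": 0, "twist": 0, "claw": 0},
    {"dx": 0.003, "dy": 0.094, "dz": 0, "twist": 0, "claw": 0},
    {"dx": 0.005, "dy": 0.1, "dz": 0, "twist": 0, "claw": 0},
    {"dx": 0.005, "dy": 0.1, "dz": 0, "twist": 0, "claw": 0}
  ]
}}

```text
time: 12.68
tcp_pos: [521.0, -183.9, 197.3]
eef_rot: [0.514, 0.814, 0.14, -0.232]
contact_force: [5.9, -6.9, -6.3]
gripper_width: 0.001
gripper_force: 4.6
```

```bash
python3 st.py
cat > ang.py <<'E'
from h import *
t=grab_frame('top');cv2.imwrite('pics/last.png',t)
# head: blue-arm end & white disc; angle from blue mask PCA on z=103 plane, relative to the parked picture
P=np.array([448.,-102.9])
def arm(im):
    h=cv2.cvtColor(im,cv2.COLOR_BGR2HSV);m=cv2.inRange(h,(100,130,80),(130,255,255))
    k=np.zeros_like(m);k[205:275,295:415]=m[205:275,295:415]
    ys,xs=np.nonzero(k);q=np.array([onz('top',(x,y),103)[:2] for x,y in zip(xs,ys)])-P
    q=q[(np.hypot(*q.T)<92)&(np.hypot(*q.T)>25)&(q[:,1]>0)]
    return np.arctan2(*q.mean(0)[::-1]),len(q)
a0=arm(cv2.imread('pics/top0.png'));a1=arm(t);print('angle',a1[0]-a0[0],a0,a1)
E
python3 ang.py; python3 look.py
```

```text
12.675 [ 1.104  1.041 -1.205  1.454  0.457  1.505  0.355] [ 521.  -183.9  197.3] [ 5.9 -6.9 -6.3]
[[-0.364  0.901 -0.234]
 [ 0.771  0.433  0.467]
 [ 0.522 -0.011 -0.853]]
angle 0.45241496608002185 (np.float64(1.8317286251842324), 334) (np.float64(2.2841435912642543), 330)
side [([345, 157, 6, 7, 31], [347.4, 159.9]), ([379, 164, 11, 40, 144], [385.7, 181.3]), ([377, 188, 7, 19, 65], [379.2, 198.2])]
top [([378, 177, 25, 28, 116], [392.0, 188.7]), ([383, 195, 15, 11, 36], [389.9, 200.0])]
```

The arm angle reads 0.452 rad, under 1 mm from the hole. I'll lower the ring.

To row units: 2.3 cm / 50 = 0.046, 0.85 cm / 50 = 0.017.

Emit:
{"method": "play_rows", "body": {
  "deltas": [
    {"dx": -0.005, "dy": 0.001, "dz": 0.008, "twist": 0, "claw": 0},
    {"dx": -0.01, "dy": 0.001, "dz": 0.017, "twist": 0, "claw": 0},
    {"dx": -0.016, "dy": 0.001, "dz": 0.026, "twist": 0, "claw": 0},
    {"dx": -0.022, "dy": 0.001, "dz": 0.036, "twist": 0, "claw": 0},
    {"dx": -0.028, "dy": 0.001, "dz": 0.046, "twist": 0, "claw": 0},
    {"dx": -0.028, "dy": 0.001, "dz": 0.046, "twist": 0, "claw": 0}
  ]
}}

```text
time: 13.58
tcp_pos: [520.6, -182.7, 171.1]
eef_rot: [0.513, 0.814, 0.14, -0.233]
contact_force: [3.9, -4.9, -2.4]
gripper_width: 0.001
gripper_force: 0.1
```

```bash
python3 st.py; python3 ang.py; python3 look.py
python3 - <<'E'
from plan import *
print('back 120 along -u',to(p-120*u))
a=grab_frame('side')[130:290,300:460];b=grab_frame('top')[150:270,330:490]
cv2.imwrite('pics/p3.png',np.hstack([cv2.resize(a,(400,400)),cv2.copyMakeBorder(cv2.resize(b,(400,300)),0,100,0,0,0)]))
E
```

```text
13.575 [ 1.099  1.07  -1.187  1.469  0.479  1.471  0.36 ] [ 520.6 -182.7  171.1] [ 3.9 -4.9 -2.4]
[[-0.365  0.901 -0.235]
 [ 0.77   0.434  0.468]
 [ 0.524 -0.011 -0.852]]
angle 0.4409063321989577 (np.float64(1.8317286251842324), 334) (np.float64(2.27263495738319), 332)
side [([345, 157, 6, 7, 31], [347.5, 160.0]), ([377, 173, 12, 42, 187], [383.5, 195.1]), ([376, 177, 4, 10, 23], [377.2, 181.5])]
top [([377, 180, 24, 27, 111], [390.5, 190.9]), ([383, 199, 14, 9, 32], [390.1, 203.2])]
back 120 along -u [-10.22   0.21  -6.28]
```

View pics/p3.png

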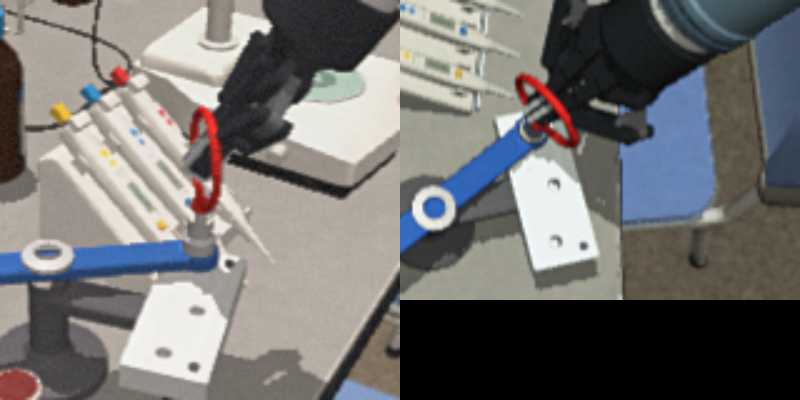

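```bash
cat > lift.py <<'E'
from h import *
def proj(n,X):
    c=calibration(n);q=c['R']@X+c['t'];u=q[:2]/q[2];u=u*(1+c['k1']*(u@u));return (c['intrinsics']@[*u,1])[:2]
def ringbox(a,L,n='side'):
    c,s=np.cos(a),np.sin(a);d=np.array([[c,-s],[s,c]])@[28.7,-106.2];e=np.array([-d[1],d[0]])/np.hypot(*d)
    P=[proj(n,np.array([448+d[0]+37*np.cos(w)*e[0],-102.9+d[1]+37*np.cos(w)*e[1],179+L+37*np.sin(w)])) for w in np.linspace(0,6.28,60)]
    P=np.array(P);return P.min(0).round(1),P.max(0).round(1)
if __name__=='__main__':
    print('parked',ringbox(0,0))
    for L in(0,6,12,20): print(L,ringbox(.445,L),ringbox(.46,L))
E
python3 lift.py
```

```text
parked (array([377. , 186.5]), array([386.6, 231.3]))
0 (array([376.3, 171.9]), array([387. , 214.6])) (array([375.8, 171.4]), array([387. , 214.1]))
6 (array([376.5, 168.8]), array([387.2, 211.7])) (array([376. , 168.4]), array([387.3, 211.2]))
12 (array([376.7, 165.7]), array([387.5, 208.8])) (array([376.1, 165.3]), array([387.5, 208.3]))
20 (array([376.9, 161.6]), array([387.8, 204.9])) (array([376.4, 161.2]), array([387.9, 204.4]))
```

The ring box in the side view (rows 173–215) matches lift 0, so the pin is home. I'll ease off and withdraw.

To row units: -10.4 cm / 50 = -0.208, -8 cm / 50 = -0.16.

Emit:
{"method": "play_rows", "body": {
  "deltas": [
    {"dx": -0.007, "dy": 0, "dz": 0.003, "twist": 0, "claw": 0},
    {"dx": -0.018, "dy": 0, "dz": -0.002, "twist": 0, "claw": 0},
    {"dx": -0.04, "dy": 0, "dz": -0.016, "twist": 0, "claw": 0},
    {"dx": -0.07, "dy": 0, "dz": -0.034, "twist": 0, "claw": 0},
    {"dx": -0.11, "dy": 0.002, "dz": -0.058, "twist": 0, "claw": 0},
    {"dx": -0.16, "dy": 0.004, "dz": -0.09, "twist": 0, "claw": 0},
    {"dx": -0.208, "dy": 0.004, "dz": -0.12, "twist": 0, "claw": 0},
    {"dx": -0.208, "dy": 0.004, "dz": -0.12, "twist": 0, "claw": 0}
  ]
}}

```text
time: 14.82
tcp_pos: [574.1, -289.8, 166.9]
eef_rot: [0.513, 0.813, 0.141, -0.235]
contact_force: [0.0, 1.1, -0.3]
gripper_width: -0.001
gripper_force: 0.0
```

```bash
python3 st.py; python3 ang.py; python3 look.py; python3 lift.py|sed -n 2p
python3 - <<'E'
from h import *
a=grab_frame('side')[130:330,200:440];b=grab_frame('top')[150:300,240:480]
cv2.imwrite('pics/p4.png',np.hstack([cv2.resize(a,(400,333)),cv2.copyMakeBorder(cv2.resize(b,(400,250)),0,83,0,0,0)]))
E
```

```text
14.825 [ 1.029  1.167 -1.125  1.126  0.53   1.667  0.52 ] [ 574.1 -289.8  166.9] [ 0.   1.1 -0.3]
[[-0.363  0.901 -0.237]
 [ 0.769  0.434  0.47 ]
 [ 0.526 -0.012 -0.85 ]]
angle 0.46533542603378963 (np.float64(1.8317286251842324), 334) (np.float64(2.297064051218022), 333)
side [([345, 157, 6, 7, 30], [347.6, 160.1]), ([375, 172, 14, 43, 245], [381.4, 193.2])]
top [([377, 179, 24, 27, 110], [389.7, 189.9]), ([377, 185, 18, 21, 91], [384.1, 196.2])]
0 (array([376.3, 171.9]), array([387. , 214.6])) (array([375.8, 171.4]), array([387. , 214.1]))
```

View pics/p4.png

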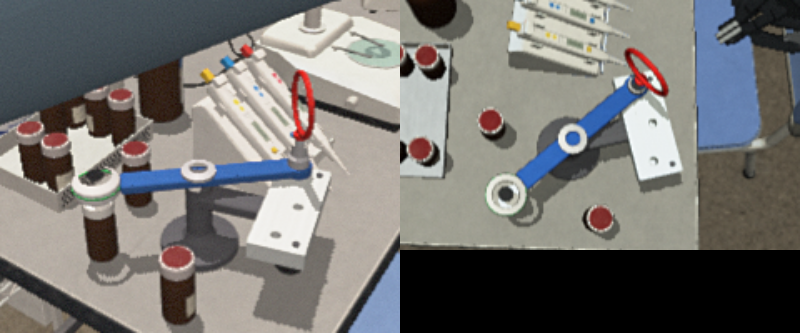

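The head is over the white-capped jar (side crop about (97,190), top crop about (505,193)). The pin is home at 0.465 rad, the jars haven't moved, and the gripper is clear of the ring. I'll hand in.

```bash
python3 -c "
from station import order
print(order.hand_in())"
```

```text
the job is handed in; nothing more can be done
None
```

I lifted the pin by its ring, swung the reader arm one hole so the head is over the white-capped jar, and the pin has dropped home there (about 0.465 rad measured). Nothing was gripped, the nearby jars look unmoved, and I handed the job in at about 15 s.

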